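# Tighten the microscope stand's lock ring with the pin spanner

## Task

Take the wide pin spanner with the blue grip from its rack, set both its prongs fully down into the two holes of the lock ring on the microscope stand's base, and only then turn the ring clockwise (seen from above) until its red mark meets the red mark on the base. Let go and leave the spanner standing in the ring; leave the narrow spanner with the yellow grip in its rack.

Things in the scene. Friction and masses are not known exactly. Their poses are not given: they have to be found in the camera images.
- wide_spanner_grip (a point): Centre of the blue grip (46 x 22 x 56 mm high; pinch along y) of the spanner to use, about 0.2 kg. Below it a steel bar 112 mm long (x), 28 wide, 12 thick, its underside 40 mm under this point; two prongs, 9 mm thick, 16 long, point down from it at x = +-40 mm. z up; half a turn is the same. Prongs hang in a black rack's slot, bar on top (26 mm high): lift straight up 25 mm to clear.
- narrow_spanner_grip (a point): Bystander: a like pin spanner with yellow grip (46 x 22 x 56 mm), bar only 70 mm long and prongs 44 mm apart, which do not fit the ring. It stands in a second rack; the racks may change places. The point is its grip's centre.
- ring_holes (a point): Centre of the lock ring's top face: aluminium collar, 124 mm wide, 22 high, top 42 mm above the table, on a fixed dark base plate 180 mm square. Two 22 mm wide, 22 deep holes at x = +-40 mm; axes turn with the ring, z up, its red mark towards +y. Base's red mark lies 77 mm from the centre. Seated, the spanner's bar lies on this face and has 9 degrees of play either way before it drives the ring.
- lock_ring (a joint): Turn of the lock ring about its vertical axis, rad: 0 is loose, growing clockwise seen from above; at 0.80 the red marks meet and the ring is against a hard stop. It starts at 0 to 0.15, turns stiffly (about 0.15 N m) and stays where it is left.
Mind the look-alikes: they are no part of the job. What is shaped like the part that bears wide_spanner_grip but green is not meant.

How it is judged:
By the outcome, as a careful person would: the job done as asked, in the order asked, and still so for the second after the job is handed in, with the robot touching nothing.
It also fails if it takes over 40 s, if anything falls off the work surface, if the arm or the gripper's body presses on something with over 40 N, if the wrist force passes 120 N, or if a joint passes its speed limit or range.

## Robot

A 6-joint arm with a two-finger parallel gripper is mounted at the origin on the work surface. World frame = base frame: x ahead of the robot, y to its left, z up, the work surface at z = 0. Lengths are in m, angles in rad, forces in N, time in s.
With the tool pointing down it reaches from about 0.35 to 0.975 m from the base axis. Payload 4.9 kg.
Tool frame: the origin (TCP) lies midway between the tips of the shut fingers; the grasp point (between the pads) lies 19 mm behind it; z points along the fingers, y is the line along which they close (so a half turn about z gives the same grasp; the last joint's range is limited). The gripper opens to 85 mm and grips with 20 to 120 N. Pads are 22 mm wide; open, the fingers measure 114 mm over their backs; the gripper's body (76 mm by 85 mm) begins 54 mm behind the grasp point. The pads swing forward as they close: fully open they stand 13 mm farther back than shut.
Start: joints at [-0.119, 0.053, 1.613, -0, 1.476, -0.119], TCP at [0.625, 0, 0.231] pointing down, gripper open.
Joint ranges: [-3.01, 3.01], [-1.01, 2.22], [0.06, 2.58], [-1.02, 4.17], [0.09, 2.62], [-3.14, 3.14]. Speed limits (rad/s): [2.57, 2.57, 3.14, 3.14, 3.14, 3.14].

## Interface

Orientations are given as a unit quaternion [w, x, y, z].
In Python, from plant import state, grab_frame, job_done, cut_out, place_of gives the robot as it stands.
- The arm moves only by the tool jog_arm, never from a script. Its argument "motion" is text: rows parted by semicolons, each of 7 numbers parted by spaces: the opening in per cent of the stroke, from 0 (shut) to 100 (fully open), then the shift along the tool's x, y, z as a fraction of full scale, then the turn, a rotation vector about the tool's x, y, z as a fraction of full scale. A call has exactly 5 rows; each row is the pose to reach, as a shift and turn from the pose commanded when the call began, along the tool's axes at that moment; what a row does not reach only later rows make up. Full scale, the value 1, is 50 cm for a shift and 1.5 rad for a turn. A row lasts 1/8 s, in which the tool goes at most 62.5 mm and 10.7 degrees, less where a joint would pass 70% of its speed; a pose out of reach is approached as far as the arm can. A call with a number of a shift or a turn outside -1 to 1 is refused whole. A call with a gripper value outside its range is refused whole. The fingers move at their own pace and stop on an object; the grip force is fixed at half the most. Time passes only in rows, so rows that repeat a pose let the fingers close, or fill a call up. It gives the time, the measured TCP pose, the force, the opening and the grip force at its end, in the units of the state.
- state(): the state, without advancing time (a new reading comes with each control period).
- grab_frame(name): name is "scene" or "side" or "wrist"; returns a dict with "color" (420x560x3 uint8, red, green, blue), "range_z" (420x560 float32, m along the optical axis (not along the pixel's ray), 0 where there is no reading), "intrinsics" (3x3 intrinsics, pixels), "world_from_camera" (4x4, takes a point from camera to world coordinates). Camera axes: x right, y up, looking along -z (the intrinsics and any distortion apply to the point x, -y, -z); pixel columns grow to the right and rows downward; lengths in m; the calibration is good to about 2 mm. A picture is of the moment at which its call begins.
- job_done(): hands the job in; it is judged then, once.
Trained networks look in the newest picture that a camera, given by its name, has taken for a name from the list of things; names that differ only in an ending like _2 or _b are one class to them, and where a whole thing is asked for, a point or a joint stands for the part that bears it (a point fixed in the world has none). Each returns a list of dicts, best first, with "p" (0 to 1); they miss things now and then, are a little off and sometimes report something else, mostly with a low value. They report only what shows in the picture. A call takes as long as a camera call. They do not tell look-alikes from the thing itself.
- cut_out(camera, thing): "pixels" (420x560 bool, what is visible of it).
- place_of(camera, thing): "at" ([x, y, z] in m, in world coordinates, good to about 4 mm: a listed point, or the origin of a listed thing).
The state is a dict: "time": time; "joint_pos": joint angles; "joint_vel": joint speeds; "joint_efforts": joint torques, N m; "tool_pos": TCP position; "tool_rot": TCP orientation; "contact_force": force on the tool from outside, world axes, zero at the start; "ft_torque": the same for the moment, N m; "gripper_width": opening from 0.0 (shut) to 1.0 (fully open); "grasp_force": force on a finger pad.
Only numpy, scipy, OpenCV 4.12 (cv2) and the standard library are available. Lean on these libraries where they do the work, as an engineer would, in place of code of your own. Each camera call takes 0.05 s, during which the arm holds its last target. There are 200 camera calls.

## Working session

There is one attempt and no reset: what is moved stays moved. The work goes in short steps, Python scripts to look and compute and a tool call to move; the robot and the scene stay as the last step left them, time stands still between calls to the robot, and variables do not carry over. Pictures are saved under pics/ and viewed, at most 10 in all, crops included, and the job is handed in when it is done.

Besides the shell and the picture viewer there is one more tool, called after "Call:" by a JSON object that holds its "fn" and its "kwargs". jog_arm: Moves the arm, as the interface text tells. Shift numbers are shares of 50 cm and turn numbers shares of 1.5 rad, none past 1 either way. Its arguments: {"type":"object","properties":{"motion":{"type":"string"}},"required":["motion"]}

```bash
mkdir -p pics; cat > h.py <<'E'
import numpy as np,cv2
from plant import *
def save(f,name,crop=None,s=1):
    im=f["color"][:,:,::-1]
    if crop: a,b,c,d=crop; im=im[b:d,a:c]
    cv2.imwrite("pics/"+name,cv2.resize(im,None,fx=s,fy=s,interpolation=cv2.INTER_CUBIC))
def pts(f,mask=None):
    K=f["intrinsics"];T=f["world_from_camera"];z=f["range_z"]
    v,u=np.nonzero((z>0) if mask is None else (mask&(z>0)));d=z[v,u]
    P=np.c_[(u-K[0,2])/K[0,0]*d,-(v-K[1,2])/K[1,1]*d,-d]
    return P@T[:3,:3].T+T[:3,3],u,v
def pix(f,p):
    T=f["world_from_camera"];K=f["intrinsics"];c=T[:3,:3].T@(np.array(p)-T[:3,3])
    return K[0,2]+K[0,0]*c[0]/-c[2],K[1,2]+K[1,1]*-c[1]/-c[2]
E
python3 - <<'E'
from h import *
ims=[]
for c in ["scene","side"]:
    f=grab_frame(c); save(f,c+".png")
    for t in ["wide_spanner_grip","narrow_spanner_grip","ring_holes"]:
        for r in place_of(c,t)[:4]: print(c,t,round(r["p"],2),np.round(r["at"],4),np.round(pix(f,r["at"])))
s=state();print(s["time"],s["tool_pos"],s["tool_rot"],s["gripper_width"])
E
```

```text
scene wide_spanner_grip 0.83 [0.4828 0.293  0.0653] [337. 256.]
scene wide_spanner_grip 0.74 [0.6021 0.4085 0.0503] [316. 328.]
scene wide_spanner_grip 0.63 [0.3495 0.1576 0.0597] [352. 199.]
scene wide_spanner_grip 0.63 [0.6486 0.242  0.0545] [251. 273.]
scene narrow_spanner_grip 0.91 [0.5446 0.0976 0.0681] [265. 209.]
scene ring_holes 0.86 [ 0.5538 -0.1937  0.0398] [213. 155.]
side wide_spanner_grip 0.96 [0.6494 0.2374 0.057 ] [187. 230.]
side wide_spanner_grip 0.75 [0.4836 0.2937 0.0666] [252. 265.]
side wide_spanner_grip 0.7 [0.3443 0.1563 0.0557] [339. 236.]
side wide_spanner_grip 0.58 [0.6032 0.4069 0.0566] [170. 297.]
side narrow_spanner_grip 0.69 [0.5465 0.0978 0.0703] [256. 194.]
side ring_holes 0.89 [ 0.556  -0.1924  0.0428] [290. 132.]
0.4 [6.24906670e-01 1.52334914e-05 2.31170884e-01] [-9.64651677e-05  7.07107344e-01  7.07106208e-01 -7.81202049e-05] 1.0008494453008976
```

View pics/scene.png

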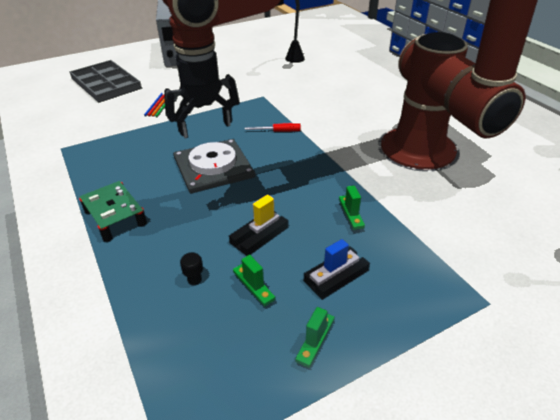

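View pics/side.png

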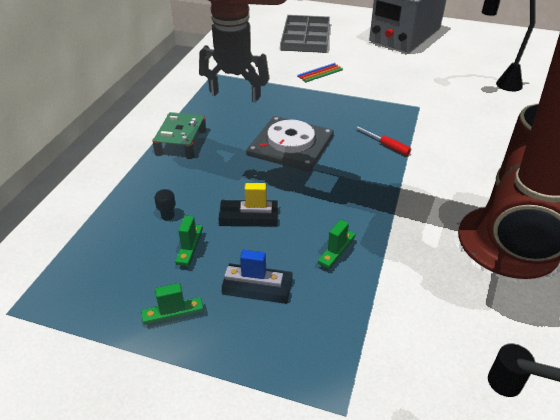

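Blue grip at scene (337,256), side (252,265): it stands in a rack and is the one I want. Could be mistaken for it: green look-alikes at scene (316,328), (352,199) and (251,273), and the narrow yellow one at (265,209). The ring is at scene (213,155).

```bash
python3 - <<'E'
from h import *
for c in ["scene","side"]:
    f=grab_frame(c); hsv=cv2.cvtColor(f["color"],cv2.COLOR_RGB2HSV); H,S,V=[hsv[...,i].astype(int) for i in range(3)]
    if c=="side":
        a=cv2.resize(f["color"][210:310,200:310,::-1],None,fx=3.5,fy=3.5); b=cv2.resize(f["color"][105:175,240:340,::-1],(385,350)); cv2.imwrite("pics/crop.png",np.hstack([a[:350],b]))
    P,u,v=pts(f); h=H[v,u];s=S[v,u];va=V[v,u]
    g=np.array([.483,.293]); r=np.array([.555,-.193])
    n=np.linalg.norm(P[:,:2]-g,axis=1)<.09
    def rect(Q,l):
        R=cv2.minAreaRect((Q[:,:2]*1000).astype(np.float32)); b=cv2.boxPoints(R); e=b[1]-b[0];e2=b[2]-b[1]; L=e if np.hypot(*e)>np.hypot(*e2) else e2
        print(c,l,len(Q),np.round(R[0],1),np.round(R[1],1),"yaw",np.degrees(np.arctan2(L[1],L[0]))%180,"z",np.percentile(Q[:,2],[5,50,95]).round(4))
    bl=n&(h>105)&(h<130)&(s>180)&(va>60)&(P[:,2]>.04)
    rect(P[bl],"blue"); rect(P[bl&(P[:,2]>np.percentile(P[bl,2],97)-.006)],"bluetop")
    bar=n&(s<90)&(va>90)&(P[:,2]>.027)&(P[:,2]<.05); rect(P[bar],"bar")
    m=np.linalg.norm(P[:,:2]-r,axis=1)<.11
    q=P[m&(s<60)&(va>120)&(abs(P[:,2]-.042)<.005)]; rect(q,"ring"); print(cv2.minEnclosingCircle((q[:,:2]*1000).astype(np.float32)))
    red=m&((h<8)|(h>172))&(s>130)&(va>80)
    for hi in (0,1):
        k=red&((P[:,2]>.034) if hi else (P[:,2]<=.034))
        if k.any(): print(c,"red",hi,k.sum(),P[k].mean(0).round(4),(P[k].max(0)-P[k].min(0)).round(3))
E
```

```text
scene blue 534 [485.2 292.5] [46.8 23.6] yaw 7.404436 z [0.048  0.0809 0.0946]
scene bluetop 203 [484.8 291.9] [46.  22.5] yaw 7.40442 z [0.09   0.0932 0.0953]
scene bar 378 [484.7 289.1] [112.8  35. ] yaw 7.372957 z [0.0331 0.0372 0.0395]
scene ring 888 [ 557.2 -195.6] [123.5 122. ] yaw 47.043365 z [0.0385 0.0414 0.0437]
((555.8790283203125, -196.58956909179688), 64.30326843261719)
scene red 0 21 [ 0.6163 -0.1488  0.0206] [0.019 0.021 0.007]
scene red 1 5 [ 0.5671 -0.1466  0.0419] [0.002 0.008 0.004]
side blue 602 [482.6 294.1] [45.9 24.5] yaw 11.017475 z [0.0469 0.0808 0.0953]
side bluetop 220 [482.7 293.2] [46.6 23. ] yaw 7.298504 z [0.0909 0.0939 0.0962]
side bar 488 [482.8 292.7] [112.   30.6] yaw 7.4355397 z [0.0305 0.0376 0.0406]
side ring 893 [ 554.4 -195.2] [124.6 121.7] yaw 79.12626 z [0.0389 0.042  0.0449]
((555.5677490234375, -194.1350860595703), 65.03609466552734)
side red 0 20 [ 0.6163 -0.1485  0.0209] [0.018 0.023 0.008]
side red 1 7 [ 0.5655 -0.147   0.0426] [0.006 0.015 0.008]
```

View pics/crop.png

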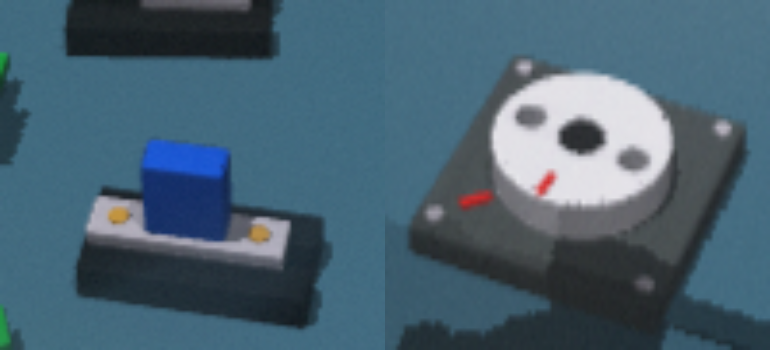

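The crop confirms it: the blue grip stands in the rack at yaw about 7.4°. The ring's holes are at about -13° and the base mark sits about 40° clockwise of the ring mark.

Call:
{"fn": "jog_arm", "kwargs": {"motion": "100 .12 -.06 0 0 0 -.12; 100 .23 -.11 0 0 0 -.24; 100 .35 -.17 0 0 0 -.36; 100 .47 -.22 0 0 0 -.48; 100 .58 -.28 0 0 0 -.6"}}

```text
time: 1.12
tool_pos: [0.4886, 0.2832, 0.2316]
tool_rot: [0.0, 0.326, 0.945, 0.0]
contact_force: [0.8, 0.2, -0.2]
gripper_width: 1.001
grasp_force: 0.0
```

```bash
cat >> h.py <<'E'
from scipy.spatial.transform import Rotation as R
def goto(p,yaw):  # world TCP pos, yaw (deg) of tool y axis; prints fractions
    s=state(); w,x,y,z=s["tool_rot"]; A=R.from_quat([x,y,z,w])
    Y=np.radians(yaw); ty=[np.cos(Y),np.sin(Y),0]; tz=[0,0,-1]; B=R.from_matrix(np.c_[np.cross(ty,tz),ty,tz])
    m=A.as_matrix(); print("t",round(s["time"],2),"pos",np.round(s["tool_pos"],4),"yaw",np.degrees(np.arctan2(m[1,1],m[0,1])).round(2),"w",round(s["gripper_width"],3),"F",np.round(s["contact_force"],1),"M",np.round(s["ft_torque"],2),"gf",round(s["grasp_force"],1))
    print("shift",np.round(A.inv().apply(np.array(p)-s["tool_pos"])/.5,4),"turn",np.round((A.inv()*B).as_rotvec()/1.5,4))
E
python3 -c "
from h import *
goto([.484,.293,.13],97.4)"
```

```text
t 1.12 pos [0.4886 0.2832 0.2316] yaw 51.89 w 1.001 F [ 0.8  0.2 -0.2] M [0.05 0.   0.04] gf 0.0
shift [0.0194 0.0096 0.2032] turn [ 4.000e-04  5.000e-04 -5.295e-01]
```

Call:
{"fn": "jog_arm", "kwargs": {"motion": "100 .005 .002 .02 0 0 -.11; 100 .01 .004 .05 0 0 -.22; 100 .015 .006 .1 0 0 -.33; 100 .02 .01 .15 0 0 -.44; 100 .02 .01 .2 0 0 -.53"}}

```text
time: 1.75
tool_pos: [0.4848, 0.2918, 0.1307]
tool_rot: [0.0, -0.065, 0.998, 0.0]
contact_force: [-0.4, 0.1, 0.1]
gripper_width: 0.998
grasp_force: 0.0
```

```bash
python3 - <<'E'
from h import *
goto([.484,.293,.055],97.4)
f=grab_frame("wrist"); save(f,"w1.png")
for r in place_of("wrist","wide_spanner_grip")[:2]: print(r)
hsv=cv2.cvtColor(f["color"],cv2.COLOR_RGB2HSV)
P,u,v=pts(f,(hsv[...,0]>105)&(hsv[...,0]<130)&(hsv[...,1]>180)&(hsv[...,2]>60))
P=P[P[:,2]>.085]; print(len(P),cv2.minAreaRect((P[:,:2]*1000).astype(np.float32)) if len(P) else 0)
E
```

```text
t 1.75 pos [0.4848 0.2918 0.1307] yaw 97.4 w 0.998 F [-0.4  0.1  0.1] M [ 0.   -0.04  0.03] gf 0.0
shift [0.0013 0.0025 0.1515] turn [0.0001 0.0003 0.    ]
{'at': [0.6454, 0.2413, 0.0573], 'p': 0.83}
{'at': [0.4841, 0.2898, 0.0687], 'p': 0.61}
2448 ((482.2513427734375, 290.0058288574219), (45.911319732666016, 21.472848892211914), 8.21115493774414)
```

View pics/w1.png

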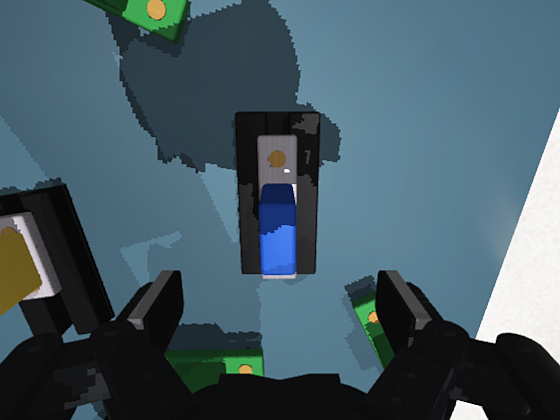

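The wrist picture shows the blue grip at (278,235), square to the fingers and centred between them. Descend and grip.

Call:
{"fn": "jog_arm", "kwargs": {"motion": "100 .002 0 .05 0 0 0; 100 .002 0 .1 0 0 0; 100 .002 0 .13 0 0 0; 100 .002 0 .15 0 0 0; 100 .002 0 .15 0 0 0"}}

```text
time: 2.48
tool_pos: [0.4837, 0.2914, 0.0561]
tool_rot: [-0.0, -0.062, 0.998, -0.0]
contact_force: [-0.2, -0.4, 0.1]
gripper_width: 1.001
grasp_force: 0.0
```

Call:
{"fn": "jog_arm", "kwargs": {"motion": "0 0 0 0 0 0 0; 0 0 0 0 0 0 0; 0 0 0 0 0 0 0; 0 0 0 0 0 0 0; 0 0 0 0 0 0 0"}}

```text
time: 3.1
tool_pos: [0.4841, 0.2916, 0.0568]
tool_rot: [0.0, -0.062, 0.998, 0.0]
contact_force: [0.1, -1.0, 2.4]
gripper_width: 0.25
grasp_force: 59.1
```

Call:
{"fn": "jog_arm", "kwargs": {"motion": "0 0 0 -.03 0 0 0; 0 0 0 -.08 0 0 0; 0 0 0 -.14 0 0 0; 0 0 0 -.2 0 0 0; 0 0 0 -.25 0 0 0"}}

```text
time: 3.72
tool_pos: [0.4836, 0.2915, 0.1829]
tool_rot: [0.0, -0.062, 0.998, 0.0]
contact_force: [0.6, 0.2, -2.7]
gripper_width: 0.249
grasp_force: 58.7
```

```bash
python3 - <<'E'
from h import *
goto([.5555,-.194,.182],77)
E
```

```text
t 3.73 pos [0.4836 0.2915 0.1829] yaw 97.12 w 0.249 F [ 0.6  0.2 -2.7] M [ 0.05 -0.05 -0.04] gf 58.7
shift [-0.0224 -0.9813  0.0015] turn [2.000e-04 2.000e-04 2.341e-01]
```

Call:
{"fn": "jog_arm", "kwargs": {"motion": "0 0 -.05 0 0 0 .03; 0 0 -.15 0 0 0 .06; 0 -.005 -.25 0 0 0 .09; 0 -.01 -.35 0 0 0 .12; 0 -.01 -.45 0 0 0 .15"}}

```text
time: 4.35
tool_pos: [0.5163, 0.0674, 0.1816]
tool_rot: [-0.0, 0.051, 0.999, 0.0]
contact_force: [0.7, 0.2, -1.8]
gripper_width: 0.249
grasp_force: 59.2
```

```bash
python3 - <<'E'
from h import *
goto([.5555,-.194,.15],77)
E
```

```text
t 4.35 pos [0.5163 0.0674 0.1816] yaw 84.15 w 0.249 F [ 0.7  0.2 -1.8] M [ 0.02  0.02 -0.  ] gf 59.2
shift [-0.1312 -0.512   0.063 ] turn [ 0.0001 -0.      0.0832]
```

Call:
{"fn": "jog_arm", "kwargs": {"motion": "0 -.03 -.11 0 0 0 .03; 0 -.06 -.22 0 0 0 .06; 0 -.09 -.34 0 0 0 .08; 0 -.12 -.45 .03 0 0 .08; 0 -.13 -.51 .06 0 0 .08"}}

```text
time: 4.97
tool_pos: [0.5556, -0.1942, 0.1515]
tool_rot: [0.0, 0.111, 0.994, -0.0]
contact_force: [0.1, 1.1, -2.3]
gripper_width: 0.251
grasp_force: 59.5
```

Call:
{"fn": "jog_arm", "kwargs": {"motion": "0 0 0 0 0 0 0; 0 0 0 0 0 0 0; 0 0 0 0 0 0 0; 0 0 0 0 0 0 0; 0 0 0 0 0 0 0"}}

```text
time: 5.6
tool_pos: [0.5558, -0.1909, 0.1517]
tool_rot: [0.0, 0.11, 0.994, -0.0]
contact_force: [0.8, -0.5, -2.5]
gripper_width: 0.25
grasp_force: 59.6
```

```bash
python3 - <<'E'
from h import *
goto([.5555,-.194,.15],77)
ims=[]
for c in ["scene","side"]:
    f=grab_frame(c); x,y=pix(f,[.5555,-.194,.06]); x=int(x);y=int(y)
    ims.append(cv2.resize(f["color"][y-60:y+50,x-65:x+65,::-1],(390,330)))
    hsv=cv2.cvtColor(f["color"],cv2.COLOR_RGB2HSV); H,S,V=[hsv[...,i].astype(int) for i in range(3)]
    P,u,v=pts(f); h=H[v,u];s=S[v,u];va=V[v,u]
    n=np.linalg.norm(P[:,:2]-[.5555,-.194],axis=1)<.075
    zb=P[:,2]
    bar=n&(s<90)&(va>70)&(zb>.10)&(zb<.14)
    if bar.sum()>20: print(c,"bar",bar.sum(),cv2.minAreaRect((P[bar,:2]*1000).astype(np.float32)),np.percentile(zb[bar],[5,50,95]))
    bl=n&(h>105)&(h<130)&(s>180)&(va>50)&(zb>.1)
    print(c,"blue",bl.sum(),cv2.minAreaRect((P[bl,:2]*1000).astype(np.float32)),np.percentile(zb[bl],[5,50,95]))
    q=n&(s<60)&(va>120)&(abs(zb-.042)<.005); print("ring",cv2.minEnclosingCircle((P[q,:2]*1000).astype(np.float32)))
cv2.imwrite("pics/ov.png",np.hstack(ims))
E
```

```text
t 5.6 pos [ 0.5558 -0.1909  0.1517] yaw 77.4 w 0.25 F [ 0.8 -0.5 -2.5] M [0.02 0.02 0.07] gf 59.6
shift [-0.0007 -0.0062  0.0034] turn [-0.0001  0.0004  0.0047]
scene bar 293 ((556.0618286132812, -189.13548278808594), (33.30558776855469, 111.65743255615234), 79.64335632324219) [0.12218293 0.13047064 0.13391967]
scene blue 186 ((564.1360473632812, -175.79690551757812), (36.11067581176758, 45.70784378051758), 57.929901123046875) [0.13794515 0.1574374  0.18765892]
ring ((557.8973388671875, -198.2064666748047), 64.86715698242188)
side bar 310 ((553.8582153320312, -188.81219482421875), (35.640045166015625, 114.255126953125), 77.60150909423828) [0.12180636 0.13083953 0.13494759]Traceback (most recent call last):
  File "<stdin>", line 14, in <module>
    return _quantile_unchecked(
        a, q, axis, out, overwrite_input, method, keepdims, weights)
    return _ureduce(a,
                    func=_quantile_ureduce_func,
    ...<5 lines>...
                    overwrite_input=overwrite_input,
                    method=method)
    r = func(a, **kwargs)
    result = _quantile(arr,
                       quantiles=q,
    ...<2 lines>...
                       out=out,
                       weights=wgt)
    slices_having_nans = np.isnan(arr[-1, ...])
                                  ~~~^^^^^^^^^
IndexError: index -1 is out of bounds for axis 0 with size 0
```

Call:
{"fn": "jog_arm", "kwargs": {"motion": "0 0 -.007 .04 0 0 0; 0 0 -.007 .08 0 0 0; 0 0 -.007 .1 0 0 0; 0 0 -.007 .115 0 0 0; 0 0 -.007 .125 0 0 0"}}

```text
time: 6.32
tool_pos: [0.5549, -0.1949, 0.0883]
tool_rot: [-0.0, 0.11, 0.994, 0.0]
contact_force: [-0.1, 0.1, -2.8]
gripper_width: 0.25
grasp_force: 59.6
```

```bash
python3 - <<'E'
from h import *
goto([.5555,-.1945,.0725],77)
ims=[]
for c in ["scene","side"]:
    f=grab_frame(c); x,y=pix(f,[.5555,-.194,.06]); x=int(x);y=int(y)
    ims.append(cv2.resize(f["color"][y-60:y+50,x-65:x+65,::-1],(390,330),interpolation=cv2.INTER_CUBIC))
cv2.imwrite("pics/ov.png",np.hstack(ims))
E
```

```text
t 6.33 pos [ 0.5549 -0.1949  0.0883] yaw 77.35 w 0.25 F [-0.1  0.1 -2.8] M [ 0.05 -0.04  0.01] gf 59.6
shift [-0.001   0.001   0.0317] turn [ 0.     -0.0001  0.0041]
```

View pics/ov.png

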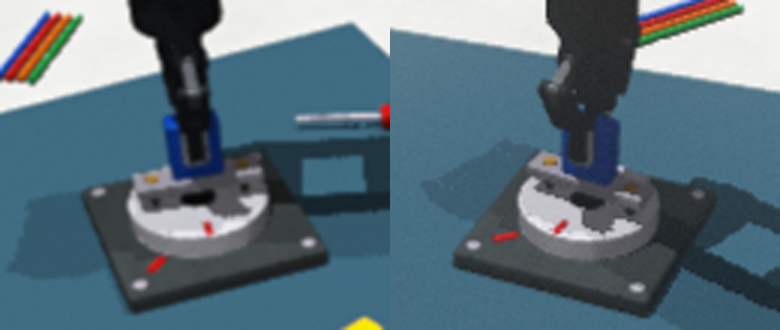

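Both views show the prongs at their holes (left pair near (155,200) and (240,200)), with no contact force. Lower the rest of the way.

Call:
{"fn": "jog_arm", "kwargs": {"motion": "0 0 0 .006 0 0 0; 0 0 0 .013 0 0 0; 0 0 0 .02 0 0 0; 0 0 0 .026 0 0 0; 0 0 0 .03 0 0 0"}}

```text
time: 7.05
tool_pos: [0.5548, -0.1948, 0.0735]
tool_rot: [-0.0, 0.11, 0.994, 0.0]
contact_force: [0.8, 0.5, -2.8]
gripper_width: 0.248
grasp_force: 59.6
```

```bash
python3 - <<'E'
from h import *
goto([.5555,-.1945,.0725],77)
E
```

```text
t 7.05 pos [ 0.5548 -0.1948  0.0735] yaw 77.35 w 0.248 F [ 0.8  0.5 -2.8] M [-0.   -0.   -0.01] gf 59.6
shift [-0.0013  0.0009  0.002 ] turn [ 0.     -0.0002  0.0041]
```

Call:
{"fn": "jog_arm", "kwargs": {"motion": "0 0 0 .001 0 0 0; 0 0 0 .002 0 0 0; 0 0 0 .003 0 0 0; 0 0 0 .004 0 0 0; 0 0 0 .004 0 0 0"}}

```text
time: 7.68
tool_pos: [0.555, -0.1949, 0.0727]
tool_rot: [-0.0, 0.11, 0.994, -0.0]
contact_force: [-4.6, 1.4, 5.2]
gripper_width: 0.25
grasp_force: 60.7
```

Seated: the bar now bears on the ring (upward force about 8 N more than before). Start turning clockwise.

Call:
{"fn": "jog_arm", "kwargs": {"motion": "0 0 0 0 0 0 .08; 0 0 0 0 0 0 .16; 0 0 0 0 0 0 .24; 0 0 0 0 0 0 .32; 0 0 0 0 0 0 .4"}}

```text
time: 8.3
tool_pos: [0.5554, -0.1963, 0.0728]
tool_rot: [0.001, 0.4, 0.916, -0.001]
contact_force: [-1.5, -3.4, 3.3]
gripper_width: 0.256
grasp_force: 60.4
```

```bash
cat > m.py <<'E'
from h import *
goto([.5555,-.1945,.0725],28)
for c in ["scene","side"]:
    f=grab_frame(c); hsv=cv2.cvtColor(f["color"],cv2.COLOR_RGB2HSV); H,S,V=[hsv[...,i].astype(int) for i in range(3)]
    P,u,v=pts(f); h=H[v,u];s=S[v,u];va=V[v,u];n=np.linalg.norm(P[:,:2]-[.5555,-.1945],axis=1)<.1
    red=n&((h<8)|(h>172))&(s>130)&(va>60)
    for hi in (0,1):
        k=red&((P[:,2]>.034) if hi else (P[:,2]<=.030))
        if k.any():
            d=P[k].mean(0)[:2]-[.5555,-.1945]; print(c,"ring" if hi else "base",k.sum(),"cw deg from +y",np.degrees(np.arctan2(d[0],d[1])).round(1),"r",np.hypot(*d).round(3))
E
python3 m.py
```

```text
t 8.3 pos [ 0.5554 -0.1963  0.0728] yaw 42.78 w 0.256 F [-1.5 -3.4  3.3] M [-0.38  0.56  0.2 ] gf 60.4
shift [0.0025 0.0025 0.0007] turn [-0.0005  0.0023  0.172 ]
scene base 19 cw deg from +y 53.0 r 0.076
scene ring 610 cw deg from +y -56.3 r 0.022
side base 19 cw deg from +y 52.3 r 0.076
side ring 62 cw deg from +y -12.5 r 0.061
```

Call:
{"fn": "jog_arm", "kwargs": {"motion": "0 0 0 0 0 0 .03; 0 0 0 0 0 0 .06; 0 0 0 0 0 0 .09; 0 0 0 0 0 0 .12; 0 0 0 0 0 0 .12"}}

```text
time: 9.02
tool_pos: [0.5557, -0.1961, 0.0729]
tool_rot: [0.002, 0.479, 0.878, -0.001]
contact_force: [-1.5, -4.2, 4.5]
gripper_width: 0.254
grasp_force: 60.4
```

```bash
sed -i 's/n=np.linalg/n=(P[:,2]<.05)\&(P[:,2]>.012)\&(np.linalg/; s/axis=1)<.1$/axis=1)<.1)/' m.py; python3 m.py
```

```text
t 9.03 pos [ 0.5557 -0.1961  0.0729] yaw 32.79 w 0.254 F [-1.5 -4.2  4.5] M [-0.64  0.28  0.08] gf 60.4
shift [0.003  0.0014 0.0008] turn [0.0003 0.0023 0.0557]
scene base 20 cw deg from +y 52.8 r 0.077
scene ring 6 cw deg from +y 51.8 r 0.048
side base 20 cw deg from +y 52.7 r 0.076
side ring 7 cw deg from +y 48.7 r 0.049
```

Call:
{"fn": "jog_arm", "kwargs": {"motion": "0 0 0 0 0 0 .01; 0 0 0 0 0 0 .02; 0 0 0 0 0 0 .03; 0 0 0 0 0 0 .04; 0 0 0 0 0 0 .04"}}

```text
time: 9.75
tool_pos: [0.5556, -0.1962, 0.0729]
tool_rot: [0.001, 0.505, 0.863, -0.001]
contact_force: [-2.2, -5.6, 5.6]
gripper_width: 0.246
grasp_force: 60.6
```

```bash
python3 m.py
```

```text
t 9.75 pos [ 0.5556 -0.1962  0.0729] yaw 29.33 w 0.246 F [-2.2 -5.6  5.6] M [-0.8   0.34  0.12] gf 60.6
shift [0.003  0.0016 0.0007] turn [0.0001 0.0022 0.0155]
scene base 20 cw deg from +y 53.3 r 0.076
scene ring 7 cw deg from +y 53.9 r 0.049
side base 19 cw deg from +y 52.5 r 0.077
side ring 6 cw deg from +y 51.5 r 0.05
```

Call:
{"fn": "jog_arm", "kwargs": {"motion": "0 0 0 0 0 0 .01; 0 0 0 0 0 0 .02; 0 0 0 0 0 0 .03; 0 0 0 0 0 0 .04; 0 0 0 0 0 0 .04"}}

```text
time: 10.48
tool_pos: [0.5552, -0.1964, 0.0729]
tool_rot: [0.001, 0.527, 0.85, -0.002]
contact_force: [-2.1, -7.3, 5.8]
gripper_width: 0.249
grasp_force: 78.9
```

```bash
python3 m.py
```

```text
t 10.47 pos [ 0.5552 -0.1964  0.0729] yaw 26.34 w 0.249 F [-2.1 -7.3  5.8] M [-0.95  0.57  2.34] gf 78.9
shift [0.0031 0.0021 0.0007] turn [-0.0014  0.0031 -0.0193]
scene base 20 cw deg from +y 52.9 r 0.077
scene ring 7 cw deg from +y 53.8 r 0.049
side base 21 cw deg from +y 51.6 r 0.076
side ring 6 cw deg from +y 51.7 r 0.05
```

Hard stop reached (moment up to 2.3 N m) and the marks meet. Ease back within the play, then let go and rise.

Call:
{"fn": "jog_arm", "kwargs": {"motion": "0 0 0 0 0 0 -.01; 0 0 0 0 0 0 -.03; 0 0 0 0 0 0 -.05; 0 0 0 0 0 0 -.05; 0 0 0 0 0 0 -.05"}}

```text
time: 11.2
tool_pos: [0.5559, -0.196, 0.0729]
tool_rot: [0.002, 0.499, 0.867, -0.0]
contact_force: [0.6, -5.4, 4.2]
gripper_width: 0.248
grasp_force: 60.5
```

Call:
{"fn": "jog_arm", "kwargs": {"motion": "100 0 0 0 0 0 0; 100 0 0 0 0 0 0; 100 0 0 0 0 0 0; 100 0 0 0 0 0 0; 100 0 0 0 0 0 0"}}

```text
time: 11.82
tool_pos: [0.5548, -0.1947, 0.0717]
tool_rot: [-0.0, 0.499, 0.866, 0.0]
contact_force: [0.1, 0.7, 0.1]
gripper_width: 0.999
grasp_force: 0.0
```

```bash
python3 m.py
```

```text
t 11.82 pos [ 0.5548 -0.1947  0.0717] yaw 30.08 w 0.999 F [0.1 0.7 0.1] M [-0.04 -0.05 -0.04] gf 0.0
shift [-0.0003  0.0014 -0.0016] turn [ 0.     -0.0002  0.0243]
scene base 20 cw deg from +y 52.7 r 0.077
scene ring 7 cw deg from +y 52.7 r 0.05
side base 20 cw deg from +y 52.4 r 0.076
side ring 5 cw deg from +y 52.6 r 0.051
```

Call:
{"fn": "jog_arm", "kwargs": {"motion": "100 0 0 -.04 0 0 0; 100 0 0 -.1 0 0 0; 100 0 0 -.18 0 0 0; 100 0 0 -.26 0 0 0; 100 0 0 -.3 0 0 0"}}

```text
time: 12.55
tool_pos: [0.5561, -0.1955, 0.2264]
tool_rot: [0.003, 0.499, 0.866, 0.0]
contact_force: [1.1, 0.4, -0.3]
gripper_width: 0.999
grasp_force: 0.0
```

```bash
python3 - <<'E'
from h import *
import m
ims=[]
for c in ["scene","side"]:
    f=grab_frame(c); x,y=pix(f,[.5555,-.194,.06]); x=int(x);y=int(y)
    ims.append(cv2.resize(f["color"][y-60:y+50,x-65:x+65,::-1],(390,330),interpolation=cv2.INTER_CUBIC))
    P,u,v=pts(f); hsv=cv2.cvtColor(f["color"],cv2.COLOR_RGB2HSV)[v,u].astype(int)
    k=(np.linalg.norm(P[:,:2]-[.5555,-.1945],axis=1)<.06)&(hsv[:,0]>105)&(hsv[:,0]<130)&(hsv[:,1]>150)&(P[:,2]>.05)&(P[:,2]<.15); print("blue top z",np.percentile(P[k,2],[50,97]))
cv2.imwrite("pics/end.png",np.hstack(ims))
E
```

```text
t 12.55 pos [ 0.5561 -0.1955  0.2264] yaw 30.08 w 0.999 F [ 1.1  0.4 -0.3] M [-0.03  0.03  0.02] gf 0.0
shift [ 0.0038 -0.0011  0.3078] turn [0.0023 0.0033 0.0242]
scene base 20 cw deg from +y 52.8 r 0.077
scene ring 7 cw deg from +y 53.3 r 0.049
side base 20 cw deg from +y 51.8 r 0.076
side ring 6 cw deg from +y 50.9 r 0.05
blue top z [0.09058583 0.11077785]
blue top z [0.09073639 0.1121975 ]
```

View pics/end.png

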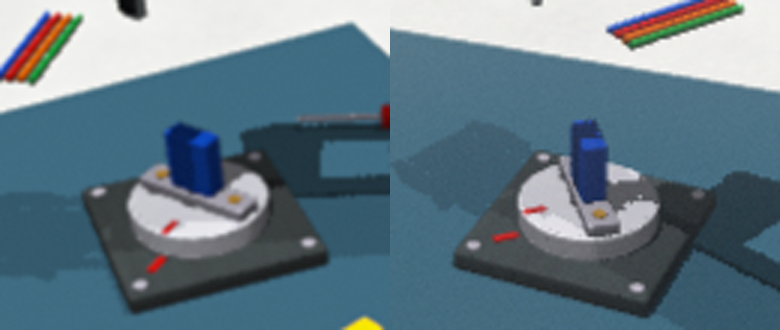

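The red marks line up (left view (170,228) and (156,264)). The spanner stands flat on the ring with its top at about 0.11 m, and the gripper is clear.

```bash
python3 -c "
from plant import *
print(job_done())"
```

```text
the job is handed in; nothing more can be done
None
```

The job is handed in at about 13 s: the blue spanner is seated in the lock ring, the ring is turned clockwise to its hard stop with the red marks meeting, and the gripper is clear; the yellow spanner was not touched.

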